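# Open the safety-capped jug for refilling

## Task

Get the green jug ready for refilling: first push the small round spout stopper on its shoulder down until it is fully home, then press the big push-and-turn safety cap down, keep it pressed while turning it anticlockwise (seen from above) until it is free, and lift it straight up off the neck. Finish while still holding the cap in the gripper, level and still, about a hand's breadth straight above the open mouth: do not put it down or let go. Leave everything else on the bench where it is.

Things in the scene. Friction and masses are not known exactly. Their poses are not given: they have to be found in the camera images.
- jug: Green plastic jug, block-shaped, 110 mm (its x) by 190 mm (its y), held immovably in a low wooden frame screwed to the bench (frame 148 x 230 mm, 30 mm high). Origin: centre of its underside on the bench, z up. Flat shoulder 162 mm above the bench. The capped neck stands at its y = -45 mm, the spout stopper at its y = +50 mm; a loop handle sticks out 46 mm at the +y end, below the shoulder.
- mouth (a point): Centre of the rim of the jug's neck, 195 mm above the bench, 33 mm above the shoulder, axes as the jug's. Under the cap the neck has three outer ledges with safety teeth (42 mm over all) and a sprung sealing ring that pushes the cap up.
- cap_center (a point): Centre of the white ribbed round safety cap, 53 mm across, 28 mm high, 30 g: on its axis, half-way up, 192 mm above the bench when locked (skirt's edge 16 mm above the shoulder). z up. Locked, its x lies along the jug's x, with 2 mm side play. Unpressed it turns only 5 degrees and cannot be pulled off. A firm grip on its sides (40 N or more) from above, any yaw, carries press and turn.
- cap_top (a point): Centre of the cap's top face, 14 mm above its centre. To open: push the cap straight down 5 to 6 mm (at least 4 needed, 7 possible; the spring takes 5 N at first, about 10 N at 6 mm), turn it while pressed 60 degrees (1.05 rad) anticlockwise seen from above (free to lift between 52 and 68 degrees, hard stop at about 69), then lift.
- stopper (a joint): Travel of the spout stopper in m: 0 = standing 10 mm proud of its collar, 0.010 = fully home. It starts 0 to 3 mm in, needs about 6 N to move and stays where it is left; a firm push of 10 to 15 N takes it to its stop.
- stopper_top (a point): Centre of the top face of the grey round spout stopper (head 24 mm across, 7 mm thick), 95 mm from the cap's axis. Fully home its top is 179 mm above the bench (17 mm above the shoulder); it starts 186 to 189 mm above the bench.
- jar_center (a point): Bystander: closed glass jar, 68 mm across, 100 mm high, beyond the jug's handle; point at half height.
- funnel_center (a point): Bystander: white funnel standing on its wide mouth, 116 mm across, 115 mm high, off to the left; point 50 mm up on its axis.
- gauge_center (a point): Bystander: steel pencil tyre gauge lying beside the jug, 165 mm long (its x), about 20 mm thick; point on its barrel.
- wiper_center (a point): Bystander: chrome wiper arm lying off to the right, 400 mm long (its x), 20 mm high; point at the middle of its length.
- filter_center (a point): Bystander: white round oil filter, 74 mm across, 85 mm high, beside the jug at its neck end; point at half height.
- socket_center (a point): Bystander: steel wrench socket standing on the robot's side of the jug, 28 mm across, 38 mm high; point at half height.
Not all that is in view belongs to the job. There is more than one size of the part that bears cap_center; the job needs the middle-sized.

How it is judged:
By the outcome, as a careful person would: the job done as asked, in the order asked, and still so for the second after the job is handed in, while the arm keeps its last pose, push and grip.
It also fails if it takes over 45 s, if anything falls off the work surface, if the arm or the gripper's body presses on something with over 40 N, if the wrist force passes 120 N, or if a joint passes its speed limit or range.

## Robot

A 7-joint arm with a two-finger parallel gripper is mounted at the origin on the work surface. World frame = base frame: x ahead of the robot, y to its left, z up, the work surface at z = 0. Lengths are in m, angles in rad, forces in N, time in s.
With the tool pointing down it reaches from about 0.35 to 0.9 m from the base axis. Payload 8.1 kg.
Tool frame: the origin (TCP) lies on the centre line of the jaws, within the pads' length; the fingertips stand 17 mm ahead of it and the grasp point (between the pads) lies 2 mm behind it; z points along the fingers, y is the direction in which the jaws open and shut (so a half turn about z gives the same grasp; the last joint's range is limited). The gripper opens to 85 mm and grips with 20 to 120 N. Pads are 22 mm wide; open, the fingers measure 114 mm over their backs; the gripper's body (76 mm by 85 mm) begins 54 mm behind the grasp point. The pads swing forward as they close: fully open they stand 13 mm farther back than shut.
Start: joints at [-1.304, 0.434, 0.025, 1.573, -0.012, 1.134, -0.075], TCP at [0.226, 0.583, 0.248] pointing down, gripper open.
Joint ranges: [-2.62, 2.62], [-0.44, 2.09], [-1.27, 1.32], [0.08, 2.57], [-1.32, 4.46], [0.12, 2], [-2.74, 2.74]. Speed limits (rad/s): [2.22, 2.22, 3.01, 3.01, 3.14, 3.14, 3.14].

## Interface

Orientations are given as a 3x3 rotation matrix whose columns are the frame's x, y, z axes.
In Python, from workcell import readout, optics, ticket, models gives the robot as it stands.
- The arm moves only by the tool jog_arm, never from a script. Its argument "steps" is a list that holds one entry, the list of rows, each a list of 7 numbers: the gripper command: -1 is fully open, 1 is shut, values between are in proportion, then the shift along the tool's x, y, z in m, then the turn, a rotation vector about the tool's x, y, z in rad. A call has 1 to 5 rows; each row shifts and turns the commanded pose from where the row before left it, along the tool's axes as they then stand; what a row does not reach is not made up. A row lasts 1/10 s, in which the tool goes at most 50 mm and 8.59 degrees, less where a joint would pass 70% of its speed; a pose out of reach is approached as far as the arm can. A call is refused whole if a number of a shift passes 0.05 or a number of a turn 0.15, either way. A call with a gripper value outside its range is refused whole. The fingers move at their own pace and stop on an object; "squeeze" is the grip in N (left out, the last holds). Time passes only in rows, so rows that do not move let the fingers close. It gives the time, the measured TCP pose, the force and the opening at its end, in the units of the state.
- readout.observe(): the state, without advancing time (a new reading comes with each control period).
- optics.grab_frame(name): name is "side" or "top" or "wrist"; returns the picture (420x560x3 uint8, red, green, blue); there is no depth.
- optics.calibration(name): a dict with "fovy" (degrees; the focal length in pixels is half the picture's height over the tangent of half this angle, whatever the lens; pixels are square), "cx", "cy" (the principal point, pixels), "world_to_cam" (4x4, takes a point from world to camera coordinates). Camera axes: x right, y up, looking along -z (the intrinsics and any distortion apply to the point x, -y, -z); pixel columns grow to the right and rows downward; lengths in m; the calibration is good to about 2 mm. A picture is of the moment at which its call begins: read the wrist's pose just before it. calibration takes no time and is no camera call; for the wrist camera it gives the pose at the moment of the call.
- ticket.hand_in(): hands the job in, once; it reports no verdict.
Trained networks look in the newest picture that a camera, given by its name, has taken for a name from the list of things; names that differ only in an ending like _2 or _b are one class to them, and where a whole thing is asked for, a point or a joint stands for the part that bears it (a point fixed in the world has none). Each returns a list of dicts, best first, with "score" (0 to 1); they miss things now and then, are a little off and sometimes report something else, mostly with a low value. They report only what shows in the picture. A call takes as long as a camera call. They do not tell look-alikes from the thing itself.
- models.masks_of(camera, label): "region" (420x560 bool, what is visible of it).
- models.mark_of(camera, label): "position" ([x, y, z] in m, in the coordinates of the camera as it stood for that picture, good to about 4 mm: a listed point, or the origin of a listed thing).
The state is a dict: "clock": time; "q": joint angles; "qvel": joint speeds; "tau": joint torques, N m; "tool_pos": TCP position; "orientation": TCP orientation; "contact_force": force on the tool from outside, world axes, zero at the start; "torque": the same for the moment, N m; "finger_gap": finger opening in m.
Only numpy, scipy, OpenCV 4.12 (cv2) and the standard library are available. Lean on these libraries where they do the work, as an engineer would, in place of code of your own. Each camera call takes 0.05 s, during which the arm holds its last target.

## Working session

There is one attempt and no reset: what is moved stays moved. The work goes in short steps, Python scripts to look and compute and a tool call to move; the robot and the scene stay as the last step left them, time stands still between calls to the robot, and variables do not carry over. Pictures are saved under pics/ and viewed, and the job is handed in when it is done.

Besides the shell and the picture viewer there is one more tool, called after "Request:" by a JSON object that holds its "name" and its "arguments". jog_arm: Moves the arm, as the interface text tells. Its arguments: {"type":"object","properties":{"steps":{"type":"array"},"squeeze":{"type":"number"}},"required":["steps"]}

```bash
ls; mkdir -p pics; python3 - <<'E'
from workcell import readout, optics, models
import cv2, numpy as np
s=readout.observe()
for k in ["clock","tool_pos","orientation","contact_force","finger_gap"]: print(k,s[k])
for c in ["top","side"]:
    im=optics.grab_frame(c); cv2.imwrite(f"pics/{c}0.png",im[:,:,::-1])
    cal=optics.calibration(c); print(c,{k:v for k,v in cal.items() if k!="world_to_cam"})
    T=np.linalg.inv(np.array(cal["world_to_cam"]))
    for l in ["jug","cap_center","cap_top","stopper_top","mouth"]:
        for d in models.mark_of(c,l)[:4]:
            p=T@np.r_[d["position"],1]; print(c,l,round(d["score"],2),p[:3].round(4))
print(readout.observe()["clock"])
E
```

```text
pics
clock 0.0
tool_pos [0.22573907 0.58230468 0.24753254]
orientation [[-9.32380197e-01  3.61478842e-01 -4.64317574e-04]
 [ 3.61479125e-01  9.32379028e-01 -1.48006165e-03]
 [-1.02091002e-04 -1.54782128e-03 -9.99998797e-01]]
contact_force [-0.6816315   0.15973764  0.2431606 ]
finger_gap 0.08577571146410724
top {'fovy': 54.196290585507725, 'cx': 270.8696218694037, 'cy': 207.38651829368146}
top jug 0.81 [ 0.5768  0.0719 -0.0016]
top jug 0.75 [ 0.5649 -0.1176  0.0428]
top cap_center 0.68 [0.5637 0.0253 0.1921]
top cap_center 0.63 [ 0.4046 -0.0431  0.0166]
top cap_center 0.61 [0.4165 0.0505 0.0088]
top cap_center 0.59 [ 0.5669 -0.1175  0.0406]
top cap_top 0.76 [ 0.4071 -0.0509  0.0392]
top cap_top 0.64 [0.4167 0.0459 0.0187]
top cap_top 0.51 [0.5676 0.0288 0.2093]
top cap_top 0.38 [0.5876 0.1189 0.1895]
top stopper_top 0.45 [0.5893 0.1182 0.1918]
top mouth 0.79 [0.5668 0.0279 0.1951]
top mouth 0.27 [ 0.5304 -0.4942  0.0106]
side {'fovy': 42.451586426442134, 'cx': 288.51192066528813, 'cy': 208.5360252633062}
side jug 0.77 [5.742e-01 7.420e-02 4.000e-04]
side cap_center 0.65 [0.4153 0.05   0.009 ]
side cap_center 0.55 [0.5667 0.0224 0.1902]
side cap_top 0.72 [ 0.4022 -0.0455  0.0323]
side cap_top 0.54 [0.5663 0.0244 0.2083]
side cap_top 0.43 [0.4161 0.0479 0.0198]
side stopper_top 0.63 [0.6647 0.2717 0.0506]
side stopper_top 0.45 [0.5683 0.0252 0.19  ]
0.6
```

View pics/top0.png

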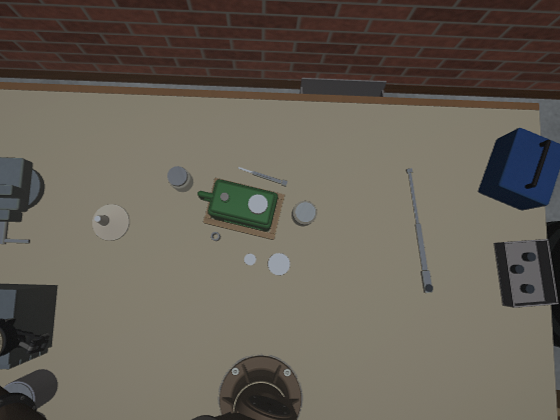

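View pics/side0.png

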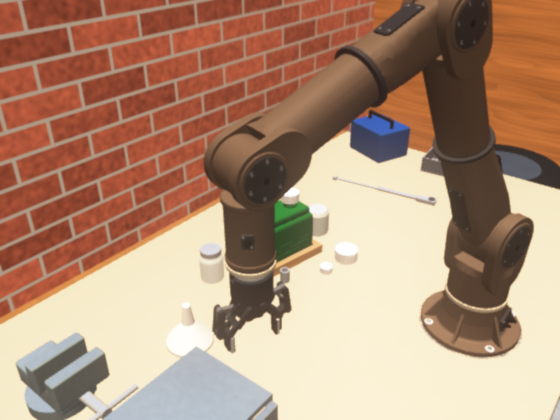

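The top view shows the jug with its cap at about (258,204) and the stopper at (224,197). A small and a large loose cap lie on the bench at (250,259) and (279,264), and those two are decoys. The network's cap-to-stopper distance comes out at 95 mm, which matches the description. Next I move over the stopper.

```bash
cat > h.py <<'E'
import numpy as np, cv2
from workcell import readout, optics, models
def st():
    s=readout.observe(); return s
def rel(target,yaw=None):
    s=st(); R=np.array(s["orientation"]); d=R.T@(np.array(target)-np.array(s["tool_pos"]))
    print("t",s["clock"],"pos",np.round(s["tool_pos"],4),"toolx yaw",round(float(np.arctan2(R[1,0],R[0,0])),3),"tilt z",R[:,2].round(4))
    print("delta tool",d.round(4),"q",np.round(s["q"],3),"F",np.round(s["contact_force"],2),"T",np.round(s["torque"],2),"gap",round(s["finger_gap"],4))
def marks(c,labels,n=3):
    cal=optics.calibration(c)  # pose just before
    im=optics.grab_frame(c)
    T=np.linalg.inv(np.array(cal["world_to_cam"]))
    for l in labels:
        for d in models.mark_of(c,l)[:n]:
            print(c,l,round(d["score"],2),(T@np.r_[d["position"],1])[:3].round(4))
    return im,cal
E
python3 -c "
from h import *
rel([0.575,0.10,0.32])"
```

```text
t 0.6 pos [0.2259 0.5827 0.2483] toolx yaw 2.772 tilt z [ 0.  0. -1.]
delta tool [-0.5    -0.3239 -0.0717] q [-1.304  0.434  0.025  1.573 -0.012  1.134 -0.075] F [-0.6   0.5  -0.47] T [0.01 0.06 0.03] gap 0.0857
```

Request:
{"name": "jog_arm", "arguments": {"steps": [[[-1,-0.03,-0.02,-0.024,0,0,0],[-1,-0.04,-0.026,-0.01,0,0,0],[-1,-0.04,-0.026,-0.01,0,0,0],[-1,-0.04,-0.026,-0.01,0,0,0],[-1,-0.04,-0.026,-0.01,0,0,0]]]}}

```text
clock: 1.1
tool_pos: [0.3591, 0.3968, 0.313]
orientation: [[-0.932, 0.361, 0.0], [0.361, 0.932, 0.001], [-0.0, 0.001, -1.0]]
contact_force: [1.0, 0.7, -0.4]
finger_gap: 0.0855
```

Request:
{"name": "jog_arm", "arguments": {"steps": [[[-1,-0.04,-0.026,0,0,0,0],[-1,-0.04,-0.026,0,0,0,0],[-1,-0.04,-0.026,0,0,0,0],[-1,-0.04,-0.026,0,0,0,0],[-1,-0.04,-0.026,0,0,0,0]]]}}

```text
clock: 1.6
tool_pos: [0.4986, 0.2032, 0.3127]
orientation: [[-0.932, 0.361, 0.001], [0.361, 0.932, 0.001], [-0.0, 0.001, -1.0]]
contact_force: [1.0, 0.6, 0.4]
finger_gap: 0.0854
```

Request:
{"name": "jog_arm", "arguments": {"steps": [[[-1,-0.04,-0.026,0,0,0,0],[-1,-0.04,-0.026,0,0,0,0],[-1,-0.03,-0.02,0,0,0,0],[-1,0,0,0,0,0,0],[-1,0,0,0,0,0,0]]]}}

```text
clock: 2.1
tool_pos: [0.5744, 0.0974, 0.3121]
orientation: [[-0.932, 0.363, -0.0], [0.363, 0.932, 0.0], [0.0, -0.0, -1.0]]
contact_force: [-0.6, 0.7, -0.6]
finger_gap: 0.0853
```

```bash
python3 -c "
from h import *
rel([0.589,0.118,0.23])
im,cal=marks('wrist',['stopper_top','cap_top','cap_center','jug','mouth'])
cv2.imwrite('pics/w1.png',im[:,:,::-1]); print(np.linalg.inv(np.array(cal['world_to_cam'])).round(3), cal['fovy'],cal['cx'],cal['cy'])
im,cal=marks('top',['stopper_top','cap_top'])
rel([0.589,0.118,0.23])"
```

```text
t 2.1 pos [0.5744 0.0974 0.3121] toolx yaw 2.77 tilt z [-3.e-04  0.e+00 -1.e+00]
delta tool [-0.0061  0.0245  0.0821] q [-0.482  0.321  0.303  1.602 -0.1    1.233  1.038] F [-0.62  0.7  -0.58] T [0.03 0.06 0.06] gap 0.0853
wrist stopper_top 0.56 [0.5838 0.1229 0.185 ]
wrist cap_top 0.85 [0.4165 0.044  0.0201]
wrist cap_top 0.84 [0.5673 0.0263 0.211 ]
wrist cap_top 0.78 [ 0.4066 -0.0416  0.0336]
wrist cap_center 0.95 [0.4152 0.0464 0.0099]
wrist cap_center 0.93 [ 0.4053 -0.046   0.0182]
wrist cap_center 0.85 [0.571  0.0233 0.1931]
[[ 0.363 -0.886 -0.289  0.5  ]
 [ 0.932  0.345  0.113  0.127]
 [-0.    -0.311  0.951  0.438]
 [ 0.     0.     0.     1.   ]] 71.10568668188412 276.17613646473467 209.1511317019416
top cap_top 0.67 [ 0.4048 -0.0489  0.0366]
top cap_top 0.6 [0.5658 0.0263 0.2096]
top cap_top 0.57 [0.5704 0.028  0.1959]
t 2.55 pos [0.5741 0.0986 0.3124] toolx yaw 2.773 tilt z [ 1.e-04  2.e-04 -1.e+00]
delta tool [-0.0069  0.0235  0.0824] q [-0.484  0.321  0.302  1.603 -0.1    1.233  1.039] F [-0.15 -0.14  0.17] T [-0.    0.03  0.01] gap 0.0855
```

View pics/w1.png

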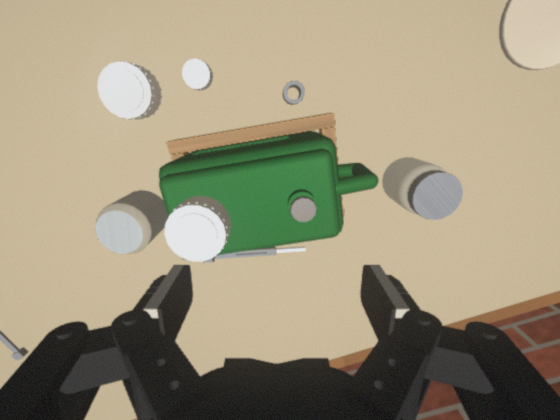

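The wrist view shows the stopper head at about (303,209) and the cap's top at about (195,233). I'll check the network positions against pixel rays.

```bash
cat >> h.py <<'E'
def ray(cal,u,v,z,h=420):
    f=h/2/np.tan(np.radians(cal['fovy'])/2)
    T=np.linalg.inv(np.array(cal['world_to_cam']))
    d=T[:3,:3]@np.array([(u-cal['cx'])/f,-(v-cal['cy'])/f,-1]); o=T[:3,3]
    return (o+d*(z-o[2])/d[2]).round(4)
E
python3 -c "
from h import *
c=optics.calibration('wrist'); print(ray(c,303.5,209,.1875),ray(c,195,233,.206))
im=cv2.imread('pics/w1.png'); cv2.imwrite('pics/w1z.png',cv2.resize(im[150:270,140:340],None,fx=4,fy=4,interpolation=cv2.INTER_CUBIC))
c=optics.calibration('top'); print(ray(c,224.5,197,.1875),ray(c,258,204,.206))
im=cv2.imread('pics/top0.png'); cv2.imwrite('pics/t0z.png',cv2.resize(im[170:250,190:300],None,fx=6,fy=6,interpolation=cv2.INTER_CUBIC))
"
```

```text
[0.5849 0.1215 0.1875] [0.5656 0.0284 0.206 ]
[0.5851 0.117  0.1875] [0.566  0.0236 0.206 ]
```

View pics/w1z.png

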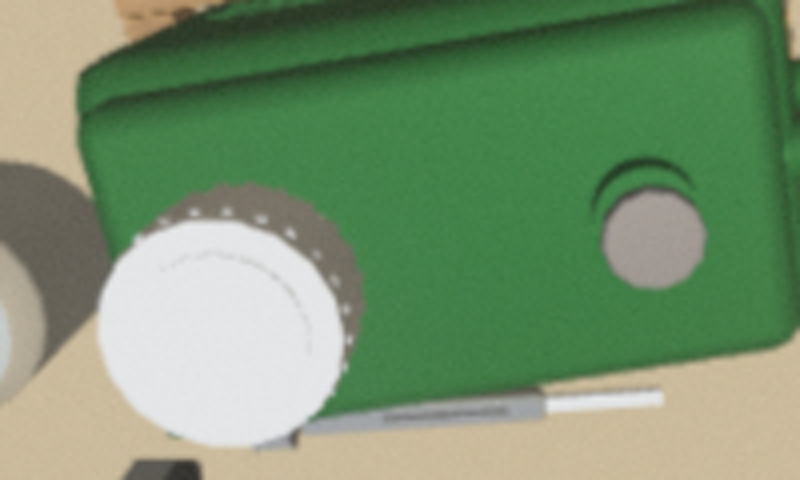

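View pics/t0z.png

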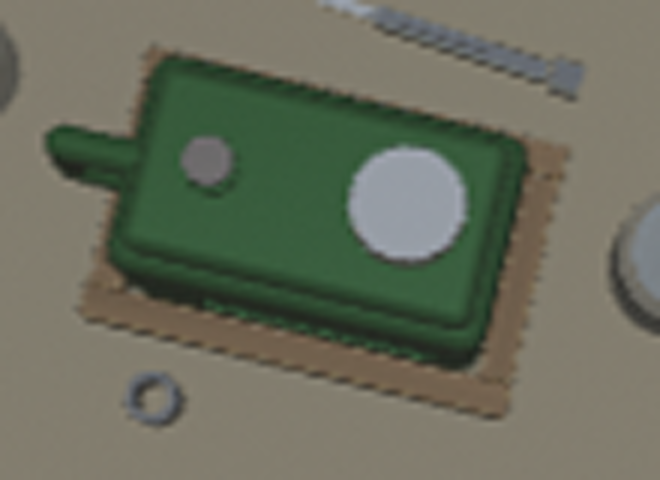

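```bash
python3 -c "
from h import *
rel([0.585,0.119,0.222])"
```

```text
t 2.55 pos [0.5741 0.0986 0.3124] toolx yaw 2.773 tilt z [ 1.e-04  2.e-04 -1.e+00]
delta tool [-0.0029  0.023   0.0904] q [-0.484  0.321  0.302  1.603 -0.1    1.233  1.039] F [-0.15 -0.14  0.17] T [-0.    0.03  0.01] gap 0.0855
```

Request:
{"name": "jog_arm", "arguments": {"steps": [[[1,-0.003,0.023,0,0,0,0],[1,0,0,0.03,0,0,0],[1,0,0,0.03,0,0,0],[1,0,0,0.024,0,0,0],[1,0,0,0,0,0,0]]], "squeeze": 40}}

```text
clock: 3.05
tool_pos: [0.5833, 0.1183, 0.2252]
orientation: [[-0.933, 0.361, -0.006], [0.361, 0.933, -0.002], [0.005, -0.004, -1.0]]
contact_force: [-0.8, -0.1, 0.1]
finger_gap: 0.0124
```

Request:
{"name": "jog_arm", "arguments": {"steps": [[[1,0,0,0,0,0,0],[1,0,0,0,0,0,0],[1,0,0,0,0,0,0]]]}}

```text
clock: 3.35
tool_pos: [0.5862, 0.1186, 0.2299]
orientation: [[-0.932, 0.362, 0.002], [0.362, 0.932, 0.001], [-0.002, 0.002, -1.0]]
contact_force: [0.5, 0.2, 0.4]
finger_gap: -0.0002
```

```bash
python3 -c "
from h import *
rel([0.585,0.119,0.222])
im,cal=marks('wrist',['stopper_top','cap_top'])
cv2.imwrite('pics/w2.png',im[:,:,::-1])
f=210/np.tan(np.radians(cal['fovy'])/2)
W=np.array(cal['world_to_cam'])
for p in ([.585,.119,.1875],[.566,.026,.206]):
    q=W@np.r_[p,1]; print('pred px',cal['cx']+f*q[0]/-q[2],cal['cy']-f*q[1]/-q[2])
im=optics.grab_frame('side');cv2.imwrite('pics/s2.png',cv2.resize(im[130:290,200:360,::-1],None,fx=3.5,fy=3.5))
"
```

```text
t 3.35 pos [0.5862 0.1186 0.2299] toolx yaw 2.772 tilt z [ 2.5e-03  8.0e-04 -1.0e+00]
delta tool [ 0.0013 -0.      0.0079] q [-0.489  0.408  0.281  1.685 -0.127  1.063  1.033] F [0.46 0.16 0.39] T [ 0.01 -0.    0.01] gap -0.0002
wrist stopper_top 0.68 [0.5849 0.123  0.1867]
wrist cap_top 0.88 [0.5691 0.0215 0.2096]
wrist cap_top 0.76 [0.4154 0.0476 0.023 ]
wrist cap_top 0.62 [ 0.406  -0.0389  0.0357]
pred px 274.9274029180391 244.92298565333925
pred px 114.43717195219028 283.3984851033912
```

View pics/w2.png

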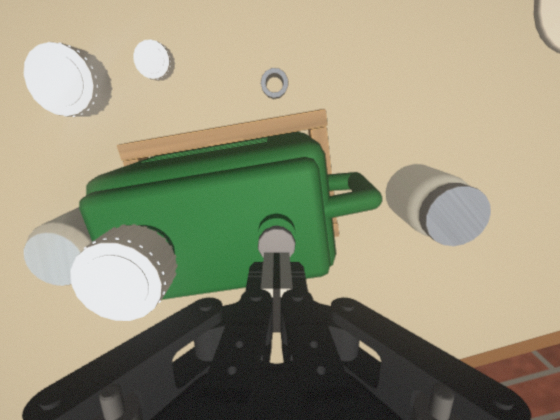

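View pics/s2.png

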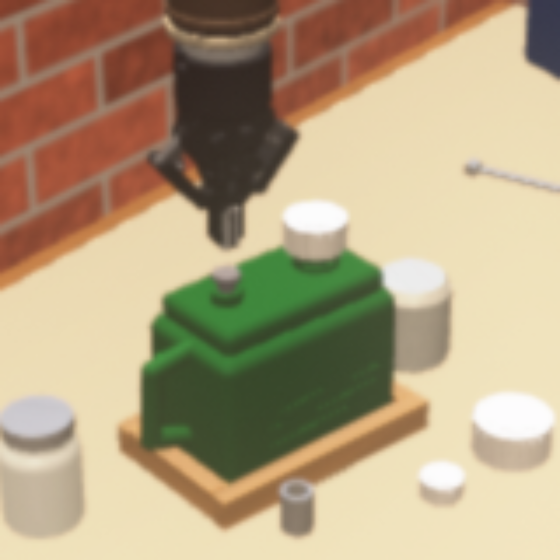

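The stopper at (277,242) is within about 1 mm of the prediction, and the closed tips are lined up on it. Next I descend and push.

Request:
{"name": "jog_arm", "arguments": {"steps": [[[1,0,0,0.01,0,0,0],[1,0,0,0.008,0,0,0],[1,0,0,0.004,0,0,0],[1,0,0,0.003,0,0,0],[1,0,0,0.002,0,0,0]]]}}

```text
clock: 4.05
tool_pos: [0.5847, 0.1183, 0.201]
orientation: [[-0.932, 0.362, -0.002], [0.362, 0.932, -0.0], [0.001, -0.001, -1.0]]
contact_force: [-4.4, -0.4, 6.0]
finger_gap: 0.0001
```

Request:
{"name": "jog_arm", "arguments": {"steps": [[[1,0,0,0.002,0,0,0],[1,0,0,0.002,0,0,0],[1,0,0,0,0,0,0]]]}}

```text
clock: 4.35
tool_pos: [0.585, 0.1184, 0.197]
orientation: [[-0.932, 0.362, -0.001], [0.362, 0.932, -0.0], [0.001, -0.0, -1.0]]
contact_force: [-0.2, 0.9, 0.6]
finger_gap: -0.0
```

Request:
{"name": "jog_arm", "arguments": {"steps": [[[1,0,0,0.0015,0,0,0],[1,0,0,0.001,0,0,0],[1,0,0,0,0,0,0]]]}}

```text
clock: 4.65
tool_pos: [0.5852, 0.1184, 0.196]
orientation: [[-0.932, 0.362, 0.0], [0.362, 0.932, 0.001], [0.0, 0.001, -1.0]]
contact_force: [-7.2, -1.3, 15.8]
finger_gap: -0.0001
```

Request:
{"name": "jog_arm", "arguments": {"steps": [[[1,0,0,0.0005,0,0,0],[1,0,0,0,0,0,0],[1,0,0,0,0,0,0]]]}}

```text
clock: 4.95
tool_pos: [0.5852, 0.1184, 0.196]
orientation: [[-0.932, 0.362, 0.0], [0.362, 0.932, 0.001], [-0.0, 0.001, -1.0]]
contact_force: [-8.6, -1.1, 19.5]
finger_gap: 0.0001
```

The stopper is home: the force rose from 16 N to 19.5 N with no more travel, and the tip is at 0.179. I retract, open the gripper and move over the cap.

Request:
{"name": "jog_arm", "arguments": {"steps": [[[1,0,0,-0.02,0,0,0],[1,0,0,-0.04,0,0,0],[-1,0,0,-0.02,0,0,0],[-1,-0.008,-0.04,0,0,0,0],[-1,-0.008,-0.04,0,0,0,0]]], "squeeze": 60}}

```text
clock: 5.45
tool_pos: [0.5718, 0.0383, 0.2748]
orientation: [[-0.933, 0.359, 0.002], [0.359, 0.933, 0.0], [-0.002, 0.001, -1.0]]
contact_force: [0.5, -1.4, 0.4]
finger_gap: 0.0428
```

Request:
{"name": "jog_arm", "arguments": {"steps": [[[-1,0,-0.012,0,0,0,0],[-1,0,0,0,0,0,0],[-1,0,0,0,0,0,0]]]}}

```text
clock: 5.75
tool_pos: [0.5672, 0.0279, 0.2742]
orientation: [[-0.933, 0.361, 0.0], [0.361, 0.933, 0.001], [0.0, 0.001, -1.0]]
contact_force: [-0.3, 0.7, 0.3]
finger_gap: 0.0846
```

```bash
python3 -c "
from h import *
c=optics.calibration('wrist')
rel([0.566,0.0265,0.230])
im,cal=marks('wrist',['stopper_top','cap_top'])
cv2.imwrite('pics/w3.png',im[:,:,::-1])
f=210/np.tan(np.radians(cal['fovy'])/2)
W=np.array(cal['world_to_cam'])
for p in ([.585,.119,.179],[.566,.0265,.206]):
    q=W@np.r_[p,1]; print('pred px',cal['cx']+f*q[0]/-q[2],cal['cy']-f*q[1]/-q[2])
"
```

```text
t 5.75 pos [0.5672 0.0279 0.2742] toolx yaw 2.772 tilt z [ 1.e-04  8.e-04 -1.e+00]
delta tool [ 0.0006 -0.0018  0.0442] q [-0.38   0.323  0.317  1.698 -0.11   1.138  1.169] F [-0.27  0.73  0.3 ] T [ 0.06 -0.05 -0.01] gap 0.0846
wrist stopper_top 0.9 [0.5838 0.1237 0.1778]
wrist cap_top 0.88 [ 0.4045 -0.0382  0.0341]
wrist cap_top 0.81 [0.418  0.0446 0.021 ]
wrist cap_top 0.65 [0.6529 0.2729 0.0489]
pred px 392.03416833474483 198.69792054966646
pred px 272.6454992893955 230.36850413017615
```

View pics/w3.png

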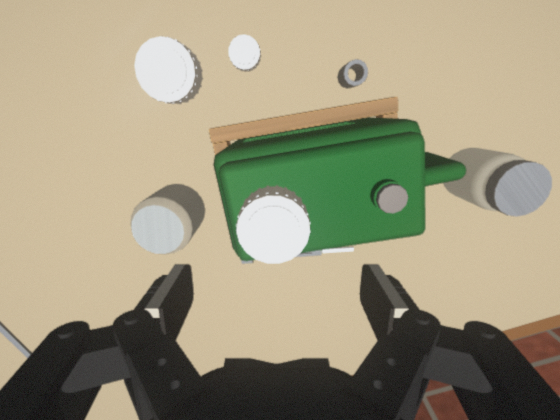

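The cap is at (273.5,229), which matches the prediction, and it sits centred between the open fingers. The stopper at (392,198) matches its home height of 0.179. Next I descend around the cap.

Request:
{"name": "jog_arm", "arguments": {"steps": [[[-1,0.0005,-0.001,0.03,0,0,0],[-1,0,0,0.025,0,0,0],[-1,0,0,0.017,0,0,0],[-1,0,0,0.006,0,0,0],[-1,0,0,0,0,0,0]]]}}

```text
clock: 6.4
tool_pos: [0.566, 0.0269, 0.1956]
orientation: [[-0.933, 0.36, -0.001], [0.36, 0.933, -0.0], [0.001, -0.001, -1.0]]
contact_force: [-0.7, -0.9, 0.3]
finger_gap: 0.0853
```

```bash
python3 -c "
from h import *
rel([0.566,0.0265,0.195])
im,cal=marks('wrist',['cap_top'])
cv2.imwrite('pics/w4.png',im[:,:,::-1])
rel([0.566,0.0265,0.195])
"
```

```text
t 6.4 pos [0.566  0.0269 0.1956] toolx yaw 2.773 tilt z [-1.5e-03 -2.0e-04 -1.0e+00]
delta tool [-0.0002 -0.0003  0.0006] q [-0.363  0.396  0.3    1.803 -0.139  0.965  1.198] F [-0.65 -0.86  0.25] T [0.03 0.   0.05] gap 0.0853
wrist cap_top 0.84 [ 0.4073 -0.0365  0.0338]
wrist cap_top 0.82 [0.4132 0.0456 0.0196]
wrist cap_top 0.69 [0.5674 0.0252 0.2039]
t 6.5 pos [0.5668 0.0265 0.1971] toolx yaw 2.772 tilt z [ 1.e-03  2.e-04 -1.e+00]
delta tool [ 0.0007 -0.0003  0.002 ] q [-0.362  0.394  0.301  1.801 -0.139  0.966  1.198] F [-0.06  0.1   1.08] T [-0.04 -0.04 -0.02] gap 0.0854
```

View pics/w4.png

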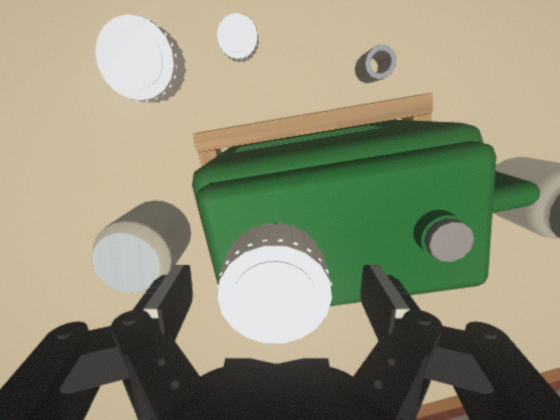

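The cap is centred at (275,290), with clear space to the fingers on both sides. I close the gripper.

Request:
{"name": "jog_arm", "arguments": {"steps": [[[1,0,0,0,0,0,0],[1,0,0,0,0,0,0],[1,0,0,0,0,0,0],[1,0,0,0,0,0,0],[1,0,0,0,0,0,0]]], "squeeze": 70}}

```text
clock: 7.0
tool_pos: [0.5666, 0.0262, 0.1969]
orientation: [[-0.932, 0.362, 0.001], [0.362, 0.932, 0.0], [-0.001, 0.001, -1.0]]
contact_force: [-0.4, 0.6, 5.3]
finger_gap: 0.0509
```

```bash
python3 -c "
from h import *
rel([0.566,0.0265,0.195])
"
```

```text
t 7.0 pos [0.5666 0.0262 0.1969] toolx yaw 2.772 tilt z [ 1.2e-03  4.0e-04 -1.0e+00]
delta tool [0.0007 0.0001 0.0019] q [-0.362  0.394  0.301  1.802 -0.139  0.965  1.198] F [-0.42  0.64  5.32] T [ 0.03  0.1  -0.03] gap 0.0509
```

Request:
{"name": "jog_arm", "arguments": {"steps": [[[1,0,0,0.002,0,0,0],[1,0,0,0.002,0,0,0],[1,0,0,0,0,0,0],[1,0,0,0,0,0,0]]]}}

```text
clock: 7.4
tool_pos: [0.5666, 0.0262, 0.1929]
orientation: [[-0.932, 0.361, 0.001], [0.361, 0.932, 0.0], [-0.001, 0.001, -1.0]]
contact_force: [-0.7, 0.2, 8.6]
finger_gap: 0.0512
```

Request:
{"name": "jog_arm", "arguments": {"steps": [[[1,0,0,0.0015,0,0,0],[1,0,0,0,0,0,0],[1,0,0,0,0,0,0]]]}}

```text
clock: 7.7
tool_pos: [0.5666, 0.0262, 0.1916]
orientation: [[-0.932, 0.362, 0.001], [0.362, 0.932, 0.0], [-0.001, 0.001, -1.0]]
contact_force: [-1.9, 1.1, 8.8]
finger_gap: 0.0516
```

Request:
{"name": "jog_arm", "arguments": {"steps": [[[1,0,0,0,0,0,-0.05],[1,0,0,0,0,0,-0.1],[1,0,0,0,0,0,-0.1],[1,0,0,0,0,0,0]]]}}

```text
clock: 8.1
tool_pos: [0.5671, 0.0261, 0.1918]
orientation: [[-0.993, 0.116, 0.002], [0.116, 0.993, 0.0], [-0.002, 0.001, -1.0]]
contact_force: [-0.6, 0.1, 8.5]
finger_gap: 0.0516
```

```bash
python3 -c "
from h import *
rel([0.566,0.0265,0.195])
"
```

```text
t 8.1 pos [0.5671 0.0261 0.1918] toolx yaw 3.025 tilt z [ 2.3e-03  5.0e-04 -1.0e+00]
delta tool [ 0.0011  0.0003 -0.0032] q [-0.316  0.396  0.238  1.804 -0.112  0.952  1.424] F [-0.61  0.08  8.55] T [0.01 0.11 0.01] gap 0.0516
```

Request:
{"name": "jog_arm", "arguments": {"steps": [[[1,0,0,0,0,0,-0.1],[1,0,0,0,0,0,-0.1],[1,0,0,0,0,0,-0.1],[1,0,0,0,0,0,-0.1],[1,0,0,0,0,0,0]]]}}

```text
clock: 8.6
tool_pos: [0.5672, 0.0262, 0.1919]
orientation: [[-0.96, -0.28, 0.003], [-0.28, 0.96, 0.001], [-0.003, -0.0, -1.0]]
contact_force: [-0.2, 0.1, 8.8]
finger_gap: 0.0513
```

Request:
{"name": "jog_arm", "arguments": {"steps": [[[1,0,0,0,0,0,-0.1],[1,0,0,0,0,0,-0.1],[1,0,0,0,0,0,-0.1],[1,0,0,0,0,0,-0.1],[1,0,0,0,0,0,0]]]}}

```text
clock: 9.1
tool_pos: [0.5672, 0.0261, 0.1919]
orientation: [[-0.775, -0.632, 0.003], [-0.632, 0.775, 0.001], [-0.002, -0.001, -1.0]]
contact_force: [0.4, 0.1, 9.4]
finger_gap: 0.051
```

Request:
{"name": "jog_arm", "arguments": {"steps": [[[1,0,0,0,0,0,0],[1,0,0,0,0,0,0]]]}}

```text
clock: 9.3
tool_pos: [0.5673, 0.0261, 0.1919]
orientation: [[-0.778, -0.629, 0.003], [-0.629, 0.778, 0.0], [-0.002, -0.001, -1.0]]
contact_force: [-0.6, 0.2, 9.4]
finger_gap: 0.0511
```

```bash
python3 -c "
from h import *
rel([0.566,0.0265,0.195])
im,cal=marks('wrist',[])
cv2.imwrite('pics/w5.png',im[:,:,::-1])
"
```

```text
t 9.3 pos [0.5673 0.0261 0.1919] toolx yaw -2.462 tilt z [ 2.6e-03  4.0e-04 -1.0e+00]
delta tool [ 0.0007  0.0011 -0.0031] q [-0.178  0.394  0.052  1.792 -0.024  0.954  2.134] F [-0.6   0.18  9.38] T [-0.03 -0.01 -0.  ] gap 0.0511
```

View pics/w5.png

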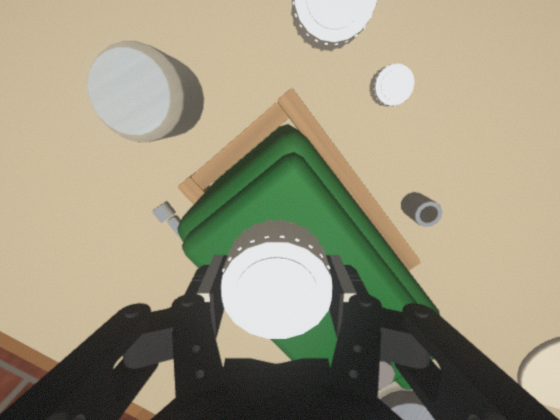

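The grip has turned 1.05 rad with the press held at 9 N. I lift gently and watch the force.

Request:
{"name": "jog_arm", "arguments": {"steps": [[[1,0,0,-0.003,0,0,0],[1,0,0,-0.004,0,0,0],[1,0,0,-0.004,0,0,0],[1,0,0,0,0,0,0]]]}}

```text
clock: 9.75
tool_pos: [0.5661, 0.026, 0.2019]
orientation: [[-0.778, -0.629, -0.0], [-0.629, 0.778, -0.0], [0.0, 0.0, -1.0]]
contact_force: [-0.1, -0.0, 0.1]
finger_gap: 0.0512
```

Request:
{"name": "jog_arm", "arguments": {"steps": [[[1,0,0,-0.006,0,0,0],[1,0,0,-0.01,0,0,0],[1,0,0,-0.01,0,0,0],[1,0,0,-0.01,0,0,0],[1,0,0,-0.01,0,0,0]]]}}

```text
clock: 10.25
tool_pos: [0.5664, 0.0261, 0.249]
orientation: [[-0.778, -0.629, 0.001], [-0.629, 0.778, 0.0], [-0.001, -0.0, -1.0]]
contact_force: [-0.2, -0.8, -1.1]
finger_gap: 0.0512
```

Request:
{"name": "jog_arm", "arguments": {"steps": [[[1,0,0,-0.015,0,0,0],[1,0,0,-0.015,0,0,0],[1,0,0,-0.012,0,0,0],[1,0,0,-0.005,0,0,0],[1,0,0,0,0,0,0]]]}}

```text
clock: 10.75
tool_pos: [0.5665, 0.0261, 0.2956]
orientation: [[-0.777, -0.629, 0.001], [-0.629, 0.777, 0.0], [-0.001, -0.001, -1.0]]
contact_force: [-0.4, 0.8, 0.2]
finger_gap: 0.0513
```

Request:
{"name": "jog_arm", "arguments": {"steps": [[[1,0,0,0,0,0,0],[1,0,0,0,0,0,0],[1,0,0,0,0,0,0]]]}}

```text
clock: 11.05
tool_pos: [0.5659, 0.026, 0.2942]
orientation: [[-0.778, -0.629, -0.001], [-0.629, 0.778, -0.0], [0.001, 0.001, -1.0]]
contact_force: [-0.5, 0.1, -0.5]
finger_gap: 0.0509
```

```bash
python3 -c "
from h import *
rel([0.566,0.0265,0.295])
im,cal=marks('wrist',['cap_center','mouth','stopper_top'],2)
cv2.imwrite('pics/w6.png',im[:,:,::-1])
im,cal=marks('side',['cap_center','mouth','stopper_top'],3);cv2.imwrite('pics/s6.png',cv2.resize(im[110:290,190:370,::-1],None,fx=3.3,fy=3.3))
im,cal=marks('top',['cap_center','mouth','stopper_top'],4);cv2.imwrite('pics/t6.png',im[:,:,::-1])
rel([0.566,0.0265,0.295])
"
```

```text
t 11.05 pos [0.5659 0.026  0.2942] toolx yaw -2.462 tilt z [-1.1e-03 -2.0e-04 -1.0e+00]
delta tool [-0.0004  0.0003 -0.0008] q [-0.187  0.304  0.062  1.654 -0.02   1.185  2.13 ] F [-0.53  0.15 -0.52] T [ 0.04 -0.02 -0.01] gap 0.0509
wrist cap_center 0.9 [0.5661 0.0254 0.2862]
wrist cap_center 0.73 [ 0.4042 -0.0481  0.0163]
wrist mouth 0.96 [0.5694 0.0295 0.1929]
side cap_center 0.7 [0.4151 0.0481 0.0086]
side cap_center 0.64 [ 0.4008 -0.0468  0.0191]
side cap_center 0.48 [0.5656 0.0267 0.2876]
side stopper_top 0.57 [0.5889 0.1151 0.1812]
top stopper_top 0.59 [0.5862 0.1173 0.1806]
t 11.65 pos [0.5662 0.0261 0.2948] toolx yaw -2.461 tilt z [ 1.e-04  1.e-04 -1.e+00]
delta tool [-0.0001  0.0004 -0.0002] q [-0.187  0.304  0.062  1.653 -0.02   1.185  2.13 ] F [-0.64  0.91 -0.03] T [-0.02 -0.01  0.02] gap 0.0512
```

View pics/w6.png

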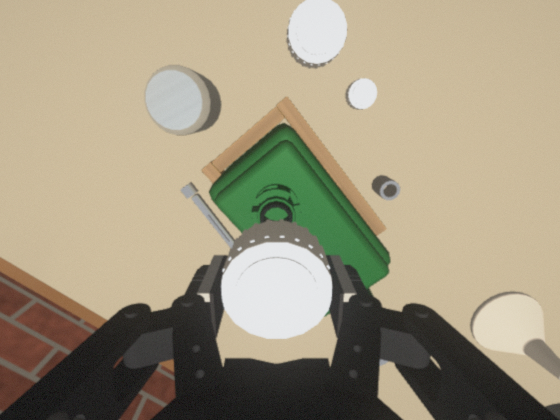

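View pics/s6.png

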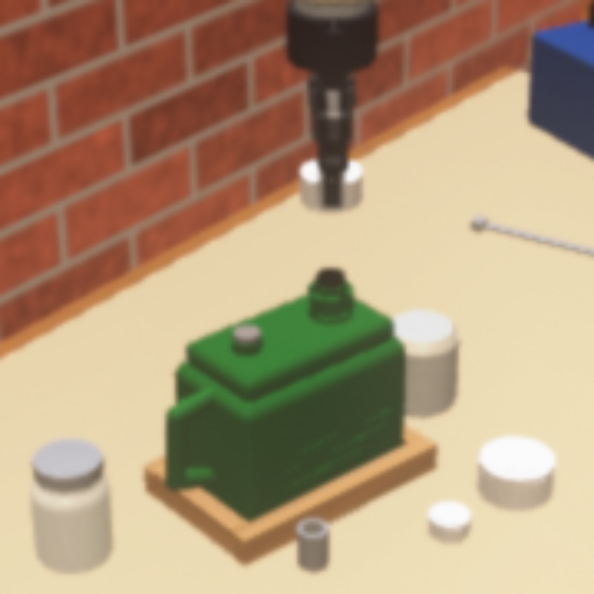

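The cap is off and held level about 92 mm above the open mouth, and the stopper top reads about 0.181. Nothing else on the bench appears to have moved, so I hand in.

```bash
python3 -c "
from workcell import ticket
print(ticket.hand_in())"
```

```text
the job is handed in; nothing more can be done
None
```

The job is done and handed in at about 11.7 s. The gripper still holds the cap, level and still above the open mouth.

- **Stopper:** I pushed it down first. It stopped moving with the fingertips at 0.179 m while the force rose from 16 N to 19.5 N. Afterwards the camera networks put its top between 0.178 and 0.181 m, against 0.179 m for fully home.
- **Cap:** I gripped it at 70 N and pressed it about 5.5 mm, at about 9 N. Keeping it pressed, I turned it 1.05 rad anticlockwise and lifted it straight up. The lift showed no resistance.
- **Final position:** The cap's centre is at about 0.287 m, roughly 92 mm straight above the mouth. The wrist and side pictures show the bare neck under the held cap. The tool is upright to within about 0.001 rad.
- **Checks that disagreed:** The wrist and top cameras differed by about 4.5 mm in y for the stopper and the cap, so I used the average, and close-up views confirmed it. The final wrist estimate of the mouth was 3–4 mm off sideways, which is within the network's error. I did not measure the bystander objects one by one. In the last wrist and side pictures none looked moved, and I felt no unexpected contact.

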